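Vent the air line and hold the filter collar home on its hidden pin

ROBOT

A 7-joint arm with a two-finger parallel gripper is mounted at the origin on the work surface. World frame = base frame: x ahead of the robot, y to its left, z up, the work surface at z = 0. Lengths are in mm, angles in rad, forces in N, time in s.
With the tool pointing down it reaches from about 350 to 900 mm from the base axis. Payload 8.1 kg.
Tool frame: the origin (TCP) lies between the finger pads; the fingertips stand 8 mm ahead of it and the grasp point (between the pads) lies 11 mm behind it; z points along the fingers, y is the line along which they close (so a half turn about z gives the same grasp; the last joint's range is limited). The gripper opens to 85 mm and grips with 20 to 120 N. Pads are 22 mm wide; open, the fingers measure 114 mm over their backs; the gripper's body (76 mm by 85 mm) begins 54 mm behind the grasp point. The pads swing forward as they close: fully open they stand 13 mm farther back than shut.
Start: joints at [-1.301, 0.434, 0.025, 1.573, -0.012, 1.134, -0.075], TCP at [227.668, 582.072, 239.323] pointing down, gripper open.
Joint ranges: [-2.62, 2.62], [-0.44, 2.09], [-1.27, 1.32], [0.08, 2.57], [-1.32, 4.46], [0.12, 2], [-2.74, 2.74]. Speed limits (rad/s): [2.22, 2.22, 3.01, 3.01, 3.14, 3.14, 3.14].

INTERFACE

Orientations are given as [roll, pitch, yaw] about the fixed x, y, z axes, in that order (R = Rz(yaw) Ry(pitch) Rx(roll)).
In Python, from station import ctrl, vision, hand_in gives the robot as it stands. The module is installed in compiled form; this text tells all that it offers.
- The arm moves only by the tool move_arm, never from a script. Its argument "series" is a list of rows, each an object of numbers: "tx", "ty", "tz": the shift along the world's x, y, z normalised to -1 to 1, where 1 is 0.3 m; "wx", "wy", "wz": the turn, a rotation vector about the world's x, y, z normalised to -1 to 1, where 1 is pi rad; "gripper": the opening, from 0 (shut) to 1 (fully open). In form: [{"tx": .., "ty": .., "tz": .., "wx": .., "wy": .., "wz": .., "gripper": ..}, ...]. A call has 1 to 20 rows; each row is the pose to reach, as a shift and turn from the pose commanded when the call began, turning the shorter way round; what a row does not reach only later rows make up. A row lasts 1/8 s, in which the tool goes at most 62.5 mm and 10.7 degrees, less where a joint would pass 70% of its speed; a pose out of reach is approached as far as the arm can. A call with a number of a shift or a turn outside -1 to 1 is refused whole. A call with a gripper value outside its range is refused whole. The fingers move at their own pace and stop on an object; the grip force is fixed at half the most. Time passes only in rows, so rows that repeat a pose let the fingers close. It gives the time, the measured TCP pose, the force, the opening and the grip force at its end, in the units of the state.
- ctrl.sense(): the state, without advancing time (a new reading comes with each control period).
- vision.get_image(name): name is "scene" or "side" or "wrist"; returns a dict with "color" (400x640x3 uint8, red, green, blue), "camera_matrix" (3x3 intrinsics, pixels), "extrinsics" (4x4, takes a point from camera to world coordinates). Camera axes: x right, y up, looking along -z (the intrinsics and any distortion apply to the point x, -y, -z); pixel columns grow to the right and rows downward; lengths in mm; the calibration is good to about 2 mm. A picture is of the moment at which its call begins. There is no depth.
- hand_in(): hands the job in; it is judged then, once.
The state is a dict: "time_s": time; "q": joint angles; "qd": joint speeds; "tau": joint torques, N m; "tcp_pos": TCP position; "tcp_rot": TCP orientation; "contact_force": force on the tool from outside, world axes, zero at the start; "moment": the same for the moment, N m; "opening": opening from 0.0 (shut) to 1.0 (fully open); "finger_force": force on a finger pad.
Only numpy, scipy, OpenCV 4.12 (cv2) and the standard library are available. Lean on these libraries where they do the work, as an engineer would, in place of code of your own. Each camera call takes 0.05 s, during which the arm holds its last target. There are 200 camera calls.

TASK

Vent the air line by turning the selector knob until its white pointer clicks in at the green dot. Then turn the blue knurled collar on the filter station, feeling for the place where the keyway under it drops over the hidden pin, and push it fully down against its spring; finish while still holding it pushed home, without letting go. Leave the selector at green and do not disturb the loose things on the bench.

Things in the scene. Friction and masses are not known exactly. Their poses are not given: they have to be found in the camera images.
- selector_box: fixed white valve box with grey top plate, 110 x 110 mm, 50 mm high; origin under its centre, z up. The selector knob turns about its vertical centre line
- selector (a joint): angle of the selector knob on the box, rad, growing anticlockwise seen from above; 0 when the pointer points along the box's +x. Clicks at -1.0, -0.5, 0, 0.5 and 1.0; stops at +-1.2; about 0.1 N m to pass a click
- selector_grip (a point): point on the knob's turning axis, 21 mm above the box's top plate (71 mm above the table), where to grip. It turns with the knob: its x axis runs along the black grip bar towards the white pointer end. The bar is 46 mm long, 12 mm wide, and stands from 6 to 32 mm above the top plate on a round black disc of 48 mm diameter; a white line on its top marks the pointer half
- selector_aim (a point): point 38 mm from the knob's axis in the direction of the pointer, level with the box's top plate; it turns with the knob, at the same radius as the dots
- green_dot: flat green dot of 12 mm diameter on the box's top plate, 38 mm from the knob's axis, at the click at either +1.0 or -1.0 rad: the vent position
- red_dot: flat red dot like the green one, at the click on the other side: not wanted
- seat (a point): centre of the top face of the filter station, a fixed aluminium block 110 x 110 mm, 40 mm high; z up. On it stands a vertical steel post (20 mm diameter, 44 mm tall above this face) with a steel cross pin through it (6 mm diameter, 36 mm long, its top 11 mm above this face); the pin's direction is not told and it is hidden under the collar
- collar: loose blue collar with dark knurling, 54 mm outer diameter, 34 mm high, 0.11 to 0.21 kg, free to slide and turn on the post (1.5 mm clearance all round). Origin at the centre of its underside, z up; a white line on its top rim marks its +x. It starts on the spring ring, underside 12 mm above the seat. Turned 0.4 to 1.3 rad clockwise (seen from above) from its start, it meets the pin
- keyway (a point): on the collar, centre of its underside, x along the hidden keyway: one straight slot 9 mm wide, 13 mm deep, across the underside (fits either way round). Pressed down off the keyway, the collar stops on the pin after about 1 mm; with the keyway over the pin (within about 0.08 rad) it goes down 9 mm in all to its stop, underside 3 mm above the seat
- spring_ring (a joint): brass spring ring (55 mm diameter) around the post under the collar: m that it is pushed down, 0 at the top, 0.009 at its stop (collar home). It pushes up with about 3 N at the top and 9.5 N at the stop and lifts the collar again if it is let go
- star_knob: bystander: loose black star knob, 42 mm across, 28 mm high, origin under its centre
- lube_can: bystander: loose can with an orange label, 48 mm diameter, 75 mm high, origin under its centre
- screwdriver: bystander: loose screwdriver with orange handle lying on the table, 200 mm long along its x, origin below its middle
- parts_tray: bystander: loose blue open tray, 140 x 100 mm, 35 mm high, origin under its centre

How it is judged (in metres and radians):
On the way, in this order (a step that is already met when the one before it is completed fails the run):
1. the selector's pointer stands at the green dot while the collar is still up (horizontal distance between selector_aim and green_dot below 0.008 m and value of joint spring_ring below 0.004 m), for 0.2 s.
2. the collar is pushed fully home over the pin (horizontal distance between selector_aim and green_dot below 0.008 m and value of joint spring_ring above 0.0072 m and z of collar in the frame of seat below 0.0052 m and horizontal distance between collar and seat below 0.003 m and angle between collar's own z axis and vertical below 0.08 rad and contact force between the fingers and collar above 2 N), for 0.2 s.
At the end, for the whole second after the job is handed in: pointer at the green dot (within 8 mm at the dot radius, 0.2 rad); collar held home by the gripper: within 2 mm of its lowest place, spring ring down over 7.2 mm, centred within 3 mm, upright within 0.08 rad, fingers pressing on it with over 2 N (all of step 2); the arm keeps its last pose, push and grip.
It fails at once if the star knob is moved more than 20 mm (distance of star_knob from where it was at the start of the episode above 0.02 m).
It fails at once if the lube can is moved more than 20 mm (distance of lube_can from where it was at the start of the episode above 0.02 m).
It fails at once if the screwdriver is moved more than 20 mm (distance of screwdriver from where it was at the start of the episode above 0.02 m).
It fails at once if the parts tray is moved more than 20 mm (distance of parts_tray from where it was at the start of the episode above 0.02 m).
It also fails if it takes over 51 s, if anything falls off the work surface, if the arm or the gripper's body presses on something with over 40 N, if the wrist force passes 120 N, or if a joint passes its speed limit or range.

## Working session

There is one attempt and no reset: what is moved stays moved. The work goes in short steps, Python scripts to look and compute and a tool call to move; the robot and the scene stay as the last step left them, time stands still between calls to the robot, and variables do not carry over. Pictures are saved under pics/ and viewed, at most 10 in all, crops included, and the job is handed in when it is done.

Besides the shell and the picture viewer there is one more tool, called after ">>>" as name(argument=value, ...), one argument or row to a line, values as JSON. move_arm: Moves the arm, as the interface text tells. Scaled input: -1 to 1 covers 0.3 m each way for a shift and pi rad each way for a turn. Its arguments: {"type":"object","properties":{"series":{"type":"array"}},"required":["series"]}

```bash
mkdir -p pics
cat > h.py <<'E'
import numpy as np, cv2
from station import ctrl, vision, hand_in
def save(n,f):
    d=vision.get_image(n); cv2.imwrite('pics/'+f,d['color'][:,:,::-1]); np.savez('pics/'+f+'.npz',**d); return d
def load(f): return dict(np.load('pics/'+f+'.npz'))
def plane(d,u,v,z):
    K=d['camera_matrix'];T=d['extrinsics'];r=np.linalg.inv(K)@[u,v,1]; r=T[:3,:3]@[r[0],-r[1],-r[2]]
    c=T[:3,3]; return c+r*(z-c[2])/r[2]
def proj(d,p):
    T=d['extrinsics'];c=T[:3,:3].T@(np.array(p)-T[:3,3]);q=d['camera_matrix']@[c[0],-c[1],-c[2]];return q[:2]/q[2]
E
python3 - <<'E'
from h import *
a=save('scene','s1.png');b=save('side','d1.png')
print(ctrl.sense()); print(a['extrinsics'],b['extrinsics'])
E
```

```text
{'time_s': 0.1, 'q': array([-1.30057059,  0.43514634,  0.02497624,  1.57400165, -0.01159894,
        1.13399628, -0.07508769]), 'qd': array([-0.00150764, -0.00267603,  0.00077909, -0.0020623 , -0.00173868,
        0.00034271,  0.00020098]), 'tau': array([ 3.51861840e-03, -6.71761894e+01,  1.02842532e+00, -3.16909289e+01,
        1.58245058e-02,  7.14550391e-03, -5.12888880e-05]), 'tcp_pos': array([227.54507807, 581.63593201, 238.61052356]), 'tcp_rot': array([-3.14019206e+00,  1.30132988e-04,  2.76870801e+00]), 'contact_force': array([ 0.54385306,  1.05282612, -0.13353174]), 'moment': array([ 0.01675916, -0.05714325,  0.00635051]), 'finger_force': 0.0, 'opening': 0.9992713206151768}
[[ 8.72331227e-01 -3.63455976e-01  3.27013736e-01  9.39115385e+02]
 [ 4.88660742e-01  6.26563325e-01 -6.07148318e-01 -6.77634296e+02]
 [ 1.57768712e-02  6.89433212e-01  7.24177421e-01  8.39662659e+02]
 [ 0.00000000e+00  0.00000000e+00  0.00000000e+00  1.00000000e+00]] [[ 9.83226599e-01  1.39234305e-01 -1.17810282e-01  4.48455561e+02]
 [-1.82379675e-01  7.56799563e-01 -6.27687880e-01 -7.45784771e+02]
 [ 1.76308452e-03  6.38645621e-01  7.69498968e-01  9.76998485e+02]
 [ 0.00000000e+00  0.00000000e+00  0.00000000e+00  1.00000000e+00]]
```

View pics/s1.png

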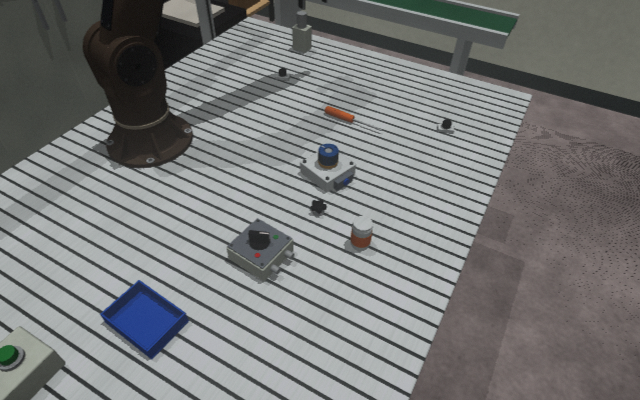

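View pics/d1.png

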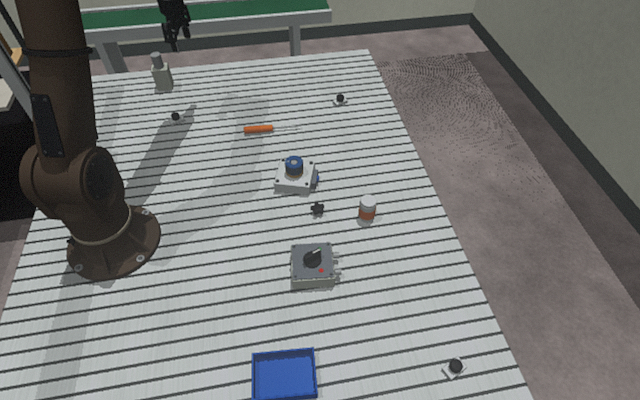

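The scene view shows the box with its knob at about (260,238), red dot at (257,256) and green at about (276,237). The collar is at (328,155). The side view has the knob at (312,258) and the collar at (294,163). I'll enlarge both in one montage.

Run:
```python
from h import *
a=load('s1.png');b=load('d1.png')
def cr(d,u,v,w=40,h=30): return cv2.resize(d['color'][v-h:v+h,u-w:u+w,::-1],(400,300),interpolation=cv2.INTER_CUBIC)
m=np.vstack([np.hstack([cr(a,262,245),cr(a,328,165)]),np.hstack([cr(b,315,262),cr(b,297,175)])])
cv2.imwrite('pics/m1.png',m)
print('collar',plane(a,328,150,86),plane(b,294,159,86)); print('knob',plane(a,260,233,82),plane(b,312,253,82))
for d in(a,b):
    c=d['color'].astype(int);R,G,B=c[...,0],c[...,1],c[...,2]
    for n,mk in(('red',(R>150)&(G<70)&(B<70)),('green',(G>R+40)&(G>B+30))):
        k,l,s,ct=cv2.connectedComponentsWithStats(mk.astype(np.uint8))
        for i in range(1,k):
            if 220<ct[i][1]<290 and s[i][4]>3: print(n,ct[i],s[i][4],plane(d,*ct[i],50))
```

```text
collar [530.21250268 136.06945812  86.        ] [529.97867371 146.71462975  86.        ]
knob [ 533.51879592 -187.22249278   82.        ] [ 528.12878359 -188.08704144   82.        ]
red [257.         254.28571429] 7 [ 545.11278124 -220.270618     50.        ]
green [275.33333333 236.25      ] 12 [ 552.18987707 -156.97299492   50.        ]
red [320.8 270. ] 10 [ 544.4452048  -221.87867409   50.        ]
green [319.5 248. ] 4 [ 552.97305715 -156.52721453   50.        ]
```

View pics/m1.png

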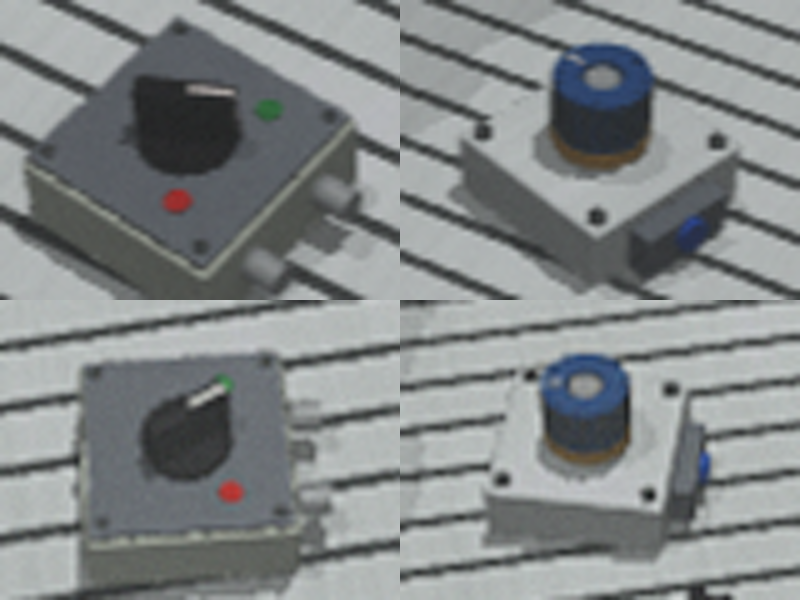

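The montage shows the pointer (white line) lying between the dots and nearer green. Green is at montage (268,110) and (225,383). The collar hole is at (602,77) and (585,385). Next I'll work out angles and centres.

Run:
```python
from h import *
a=load('s1.png');b=load('d1.png')
for d,p,q in((a,(259,233),(269,233.6)),(b,(313,252.6),(320.6,248.4))):
    P=plane(d,*p,82);Q=plane(d,*q,82);print(P,Q,np.arctan2(*(Q-P)[1::-1]), np.arctan2(Q[1]+186.8,Q[0]-528.3))
print('box+x',np.arctan2(-7.5,63.8),'green dir',np.arctan2(-156.8+186.8,552.6-528.3))
print('collar',plane(a,328.4,150.4,85),plane(b,294,162,85))
for d,l in((a,[(304.6,161.4),(351,163.4),(327.4,178.2)]),(b,[(283,160),(311,162.6),(306.6,184),(277,181)])):
    print([plane(d,*x,40)[:2].round(1) for x in l])
```

```text
[ 531.6088408  -188.32544494   82.        ] [ 551.66656342 -178.72538973   82.        ] 0.446398921016826 0.33271621723357403
[ 530.8049864  -187.37976355   82.        ] [ 551.89785864 -178.55598171   82.        ] 0.39620758421230573 0.3360996548549189
box+x -0.11701780240632927 green dir 0.8899874978790677
collar [531.36805053 136.23158265  85.        ] [528.29080857 135.14515931  85.        ]
[array([473. , 110.7]), array([586.4, 167.4]), array([558.6,  83.2])]
[array([499.3, 194.7]), array([584.6, 167.3]), array([556.6,  80.9]), array([470.4, 109.1])]
```

>>> move_arm(
  series=[
    {"tx": 0.373, "ty": -0.973, "tz": -0.13, "wz": -0.27, "gripper": 1},
    {"tx": 0.373, "ty": -0.973, "tz": -0.13, "wz": -0.27, "gripper": 1},
    {"tx": 0.373, "ty": -0.973, "tz": -0.13, "wz": -0.27, "gripper": 1},
    {"tx": 0.373, "ty": -0.973, "tz": -0.13, "wz": -0.27, "gripper": 1},
    {"tx": 0.373, "ty": -0.973, "tz": -0.13, "wz": -0.27, "gripper": 1},
    {"tx": 0.373, "ty": -0.973, "tz": -0.13, "wz": -0.27, "gripper": 1},
  ],
)

```text
invalid input
```

>>> move_arm(
  series=[
    {"tx": 0.367, "ty": -0.967, "tz": 0, "wz": -0.27, "gripper": 1},
    {"tx": 0.367, "ty": -0.967, "tz": 0, "wz": -0.27, "gripper": 1},
    {"tx": 0.367, "ty": -0.967, "tz": 0, "wz": -0.27, "gripper": 1},
    {"tx": 0.367, "ty": -0.967, "tz": 0, "wz": -0.27, "gripper": 1},
    {"tx": 0.367, "ty": -0.967, "tz": 0, "wz": -0.27, "gripper": 1},
    {"tx": 0.367, "ty": -0.967, "tz": 0, "wz": -0.27, "gripper": 1},
  ],
)

```text
invalid input
```

>>> move_arm(
  series=[
    {"tx": 0.37, "ty": -0.97, "tz": -0.13, "wx": 0, "wy": 0, "wz": -0.27, "gripper": 1},
    {"tx": 0.37, "ty": -0.97, "tz": -0.13, "wx": 0, "wy": 0, "wz": -0.27, "gripper": 1},
    {"tx": 0.37, "ty": -0.97, "tz": -0.13, "wx": 0, "wy": 0, "wz": -0.27, "gripper": 1},
    {"tx": 0.37, "ty": -0.97, "tz": -0.13, "wx": 0, "wy": 0, "wz": -0.27, "gripper": 1},
    {"tx": 0.37, "ty": -0.97, "tz": -0.13, "wx": 0, "wy": 0, "wz": -0.27, "gripper": 1},
    {"tx": 0.37, "ty": -0.97, "tz": -0.13, "wx": 0, "wy": 0, "wz": -0.27, "gripper": 1},
  ],
)

```text
time_s: 0.85
tcp_pos: [339.7, 286.2, 199.8]
tcp_rot: [-3.14, 0.002, 1.912]
contact_force: [-1.0, 0.8, 0.3]
opening: 0.996
finger_force: 0.0
```

>>> move_arm(
  series=[
    {"tx": 0.37, "ty": -0.95, "tz": 0, "wx": 0, "wy": 0, "wz": -0.25, "gripper": 1},
    {"tx": 0.37, "ty": -0.95, "tz": 0, "wx": 0, "wy": 0, "wz": -0.25, "gripper": 1},
    {"tx": 0.37, "ty": -0.95, "tz": 0, "wx": 0, "wy": 0, "wz": -0.25, "gripper": 1},
    {"tx": 0.37, "ty": -0.95, "tz": 0, "wx": 0, "wy": 0, "wz": -0.25, "gripper": 1},
    {"tx": 0.37, "ty": -0.95, "tz": 0, "wx": 0, "wy": 0, "wz": -0.25, "gripper": 1},
    {"tx": 0.37, "ty": -0.95, "tz": 0, "wx": 0, "wy": 0, "wz": -0.25, "gripper": 1},
  ],
)

```text
time_s: 1.6
tcp_pos: [451.1, 2.5, 200.6]
tcp_rot: [3.14, 0.001, 1.129]
contact_force: [-0.3, 0.7, -0.3]
opening: 1.002
finger_force: 0.0
```

>>> move_arm(
  series=[
    {"tx": 0.26, "ty": -0.63, "tz": -0.1, "wx": 0, "wy": 0, "wz": -0.238, "gripper": 1},
    {"tx": 0.26, "ty": -0.63, "tz": -0.1, "wx": 0, "wy": 0, "wz": -0.238, "gripper": 1},
    {"tx": 0.26, "ty": -0.63, "tz": -0.1, "wx": 0, "wy": 0, "wz": -0.238, "gripper": 1},
    {"tx": 0.26, "ty": -0.63, "tz": -0.1, "wx": 0, "wy": 0, "wz": -0.238, "gripper": 1},
    {"tx": 0.26, "ty": -0.63, "tz": -0.1, "wx": 0, "wy": 0, "wz": -0.238, "gripper": 1},
    {"tx": 0.26, "ty": -0.63, "tz": -0.1, "wx": 0, "wy": 0, "wz": -0.238, "gripper": 1},
  ],
)

```text
time_s: 2.35
tcp_pos: [527.8, -180.8, 169.9]
tcp_rot: [-3.14, 0.0, 0.393]
contact_force: [0.7, 0.9, 0.5]
opening: 0.998
finger_force: 0.0
```

Run:
```python
from h import *
a=save('wrist','w1.png');s=ctrl.sense();print(s['tcp_pos'],s['tcp_rot'],s['q'],s['time_s'])
```

```text
[ 527.76328226 -180.76033243  170.16757926] [-3.14026994e+00 -6.62425711e-05  3.92857120e-01] [-0.31980439  0.47868332  0.78755507  1.86917803 -0.40997923  0.96348982
 -0.52625931] 2.4
```

View pics/w1.png

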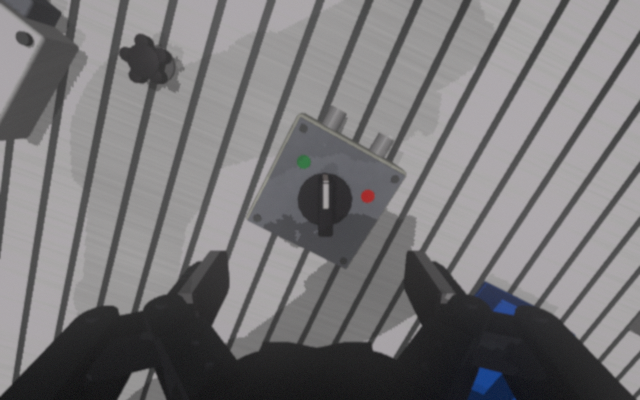

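The wrist view shows the bar vertical in the image, running from (326,176) to (326,235). The green dot is at (304,161) and the red at (368,197).

Run:
```python
from h import *
a=load('w1.png')
g=plane(a,304,161,50)[:2];r=plane(a,368,197,50)[:2];m=(g+r)/2;e=g-r;print(g,r,np.hypot(*e))
x=np.array([e[1],-e[0]])/np.hypot(*e);print('cen',m-38*np.cos(1)*x,'boxx',np.arctan2(*x[::-1]))
c=[plane(a,*p,50)[:2] for p in((303,127),(397,180),(343,262),(257,218))];print('cen bolts',np.mean(c,0))
P=plane(a,326,235,82);Q=plane(a,325.5,177,82);print(P,Q,(P+Q)/2,np.arctan2(*(Q-P)[1::-1]))
```

```text
[ 552.42147589 -159.371791  ] [ 544.347355   -223.40927675] 64.54448860514009
cen [ 528.01420453 -188.82217031] boxx -0.12542245978999336
cen bolts [ 527.95593981 -189.16637589]
[ 509.26869936 -196.98148115   82.        ] [ 552.85249594 -178.0460168    82.        ] [ 531.06059765 -187.51374898   82.        ] 0.40985691706711247
```

>>> move_arm(
  series=[
    {"tx": 0, "ty": -0.025, "tz": -0.15, "wx": 0, "wy": 0, "wz": -0.003, "gripper": 1},
    {"tx": 0, "ty": -0.025, "tz": -0.25, "wx": 0, "wy": 0, "wz": -0.003, "gripper": 0.8},
    {"tx": 0, "ty": -0.025, "tz": -0.31, "wx": 0, "wy": 0, "wz": -0.003, "gripper": 0.5},
    {"tx": 0, "ty": -0.025, "tz": -0.34, "wx": 0, "wy": 0, "wz": -0.003, "gripper": 0.5},
    {"tx": 0, "ty": -0.025, "tz": -0.34, "wx": 0, "wy": 0, "wz": -0.003, "gripper": 0.4},
    {"tx": 0, "ty": -0.025, "tz": -0.34, "wx": 0, "wy": 0, "wz": -0.003, "gripper": 0},
    {"tx": 0, "ty": -0.025, "tz": -0.34, "wx": 0, "wy": 0, "wz": -0.003, "gripper": 0},
    {"tx": 0, "ty": -0.025, "tz": -0.34, "wx": 0, "wy": 0, "wz": -0.003, "gripper": 0},
    {"tx": 0, "ty": -0.025, "tz": -0.34, "wx": 0, "wy": 0, "wz": -0.003, "gripper": 0},
    {"tx": 0, "ty": -0.025, "tz": -0.34, "wx": 0, "wy": 0, "wz": -0.003, "gripper": 0},
    {"tx": 0, "ty": -0.025, "tz": -0.34, "wx": 0, "wy": 0, "wz": -0.003, "gripper": 0},
    {"tx": 0, "ty": -0.025, "tz": -0.34, "wx": 0, "wy": 0, "wz": -0.003, "gripper": 0},
  ],
)

```text
time_s: 3.9
tcp_pos: [527.6, -188.7, 69.3]
tcp_rot: [-3.139, -0.001, 0.379]
contact_force: [-4.5, 6.0, 10.7]
opening: 0.125
finger_force: 59.0
```

>>> move_arm(
  series=[
    {"tx": 0, "ty": 0, "tz": 0.006, "wx": 0, "wy": 0, "wz": 0.03, "gripper": 0},
    {"tx": 0, "ty": 0, "tz": 0.006, "wx": 0, "wy": 0, "wz": 0.06, "gripper": 0},
    {"tx": 0, "ty": 0, "tz": 0.006, "wx": 0, "wy": 0, "wz": 0.09, "gripper": 0},
    {"tx": 0, "ty": 0, "tz": 0.006, "wx": 0, "wy": 0, "wz": 0.12, "gripper": 0},
    {"tx": 0, "ty": 0, "tz": 0.006, "wx": 0, "wy": 0, "wz": 0.15, "gripper": 0},
    {"tx": 0, "ty": 0, "tz": 0.006, "wx": 0, "wy": 0, "wz": 0.165, "gripper": 0},
    {"tx": 0, "ty": 0, "tz": 0.006, "wx": 0, "wy": 0, "wz": 0.165, "gripper": 0},
    {"tx": 0, "ty": 0, "tz": 0.006, "wx": 0, "wy": 0, "wz": 0.165, "gripper": 0},
    {"tx": 0, "ty": 0, "tz": 0.006, "wx": 0, "wy": 0, "wz": 0.165, "gripper": 0},
  ],
)

```text
time_s: 5.03
tcp_pos: [527.6, -188.7, 69.6]
tcp_rot: [-3.14, -0.001, 0.897]
contact_force: [2.3, 3.4, -14.4]
opening: 0.126
finger_force: 60.3
```

Run:
```python
from h import *
s=ctrl.sense();print(s['tcp_pos'],s['tcp_rot'],s['moment'],s['contact_force'],s['opening'])
```

```text
[ 527.64130452 -188.74633985   69.57213498] [-3.13996466e+00 -7.34381487e-04  8.97315806e-01] [ 0.81465325 -0.90095758 -0.01913398] [  2.29539407   3.44711223 -14.44873902] 0.12615741772439118
```

>>> move_arm(
  series=[
    {"tx": 0, "ty": 0, "tz": -0.004, "wx": 0, "wy": 0, "wz": 0, "gripper": 0.6},
    {"tx": 0, "ty": 0, "tz": -0.004, "wx": 0, "wy": 0, "wz": 0, "gripper": 0.6},
    {"tx": 0, "ty": 0, "tz": 0.02, "wx": 0, "wy": 0, "wz": 0, "gripper": 1},
    {"tx": 0, "ty": 0, "tz": 0.1, "wx": 0, "wy": 0, "wz": 0, "gripper": 1},
    {"tx": 0, "ty": 0, "tz": 0.25, "wx": 0, "wy": 0, "wz": 0, "gripper": 1},
    {"tx": 0, "ty": 0, "tz": 0.35, "wx": 0, "wy": 0, "wz": 0, "gripper": 1},
    {"tx": 0, "ty": 0, "tz": 0.35, "wx": 0, "wy": 0, "wz": 0, "gripper": 1},
  ],
)

```text
time_s: 5.9
tcp_pos: [529.1, -191.5, 178.1]
tcp_rot: [3.137, -0.002, 0.896]
contact_force: [-0.5, -0.2, 0.2]
opening: 0.997
finger_force: 0.0
```

Run:
```python
from h import *
a=save('wrist','w2.png');s=ctrl.sense();print(s['tcp_pos'],s['tcp_rot'],s['time_s'])
```

```text
[ 528.2675956  -190.83601967  176.51818168] [ 3.13914996e+00 -1.45337030e-03  8.96102777e-01] 5.95
```

View pics/w2.png

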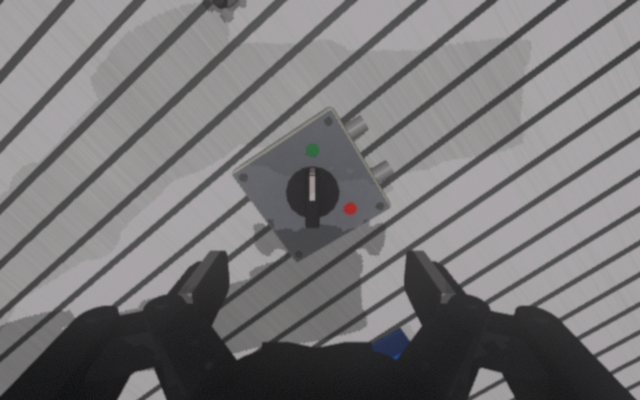

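The pointer end at (312,170) lines up with the green dot at (312,150). Moving on to the collar.

>>> move_arm(
  series=[
    {"tx": 0, "ty": 0.97, "tz": 0, "wx": 0, "wy": 0, "wz": 0.318, "gripper": 1},
    {"tx": 0, "ty": 0.97, "tz": 0, "wx": 0, "wy": 0, "wz": 0.318, "gripper": 1},
    {"tx": 0, "ty": 0.97, "tz": 0, "wx": 0, "wy": 0, "wz": 0.318, "gripper": 1},
    {"tx": 0, "ty": 0.97, "tz": 0, "wx": 0, "wy": 0, "wz": 0.318, "gripper": 1},
    {"tx": 0, "ty": 0.97, "tz": 0, "wx": 0, "wy": 0, "wz": 0.318, "gripper": 1},
    {"tx": 0, "ty": 0.97, "tz": 0, "wx": 0, "wy": 0, "wz": 0.318, "gripper": 1},
    {"tx": 0, "ty": 0.97, "tz": 0, "wx": 0, "wy": 0, "wz": 0.318, "gripper": 1},
  ],
)

```text
time_s: 6.82
tcp_pos: [527.0, 100.6, 174.3]
tcp_rot: [-3.14, 0.0, 1.895]
contact_force: [-0.2, -0.7, 0.2]
opening: 0.997
finger_force: 0.0
```

Run:
```python
from h import *
a=save('wrist','w3.png');s=ctrl.sense();print(s['tcp_pos'],s['tcp_rot'],s['q'],s['time_s'])
```

```text
[527.19306505  99.94720621 174.41404148] [-3.14019848e+00  1.75587743e-04  1.89313077e+00] [-0.54296219  0.3653151   0.3376734   1.89118228 -0.14997244  0.91092802
  0.18880115] 6.875
```

View pics/w3.png

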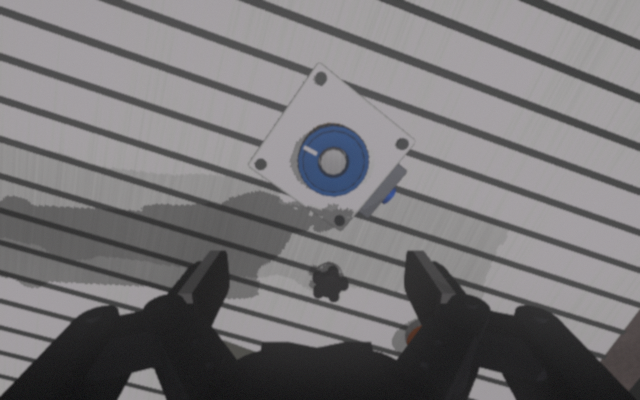

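The wrist view puts the collar centre at about (333,160) and the block bolts at (321,78), (402,144), (340,220) and (261,164).

Run:
```python
from h import *
a=load('w3.png');c=[plane(a,*p,40)[:2] for p in((321,78),(402,144),(340,220),(261,164))]
print('bolts',np.mean(c,0),'collar',plane(a,333,160,86),'post',plane(a,333,161,84))
```

```text
bolts [528.522566   137.35338976] collar [527.24207217 139.30529153  86.        ] post [527.70315402 138.31120667  84.        ]
```

>>> move_arm(
  series=[
    {"tx": 0.003, "ty": 0.127, "tz": 0, "wx": 0, "wy": 0, "wz": 0, "gripper": 1},
    {"tx": 0.003, "ty": 0.127, "tz": -0.15, "wx": 0, "wy": 0, "wz": 0, "gripper": 1},
    {"tx": 0.003, "ty": 0.127, "tz": -0.25, "wx": 0, "wy": 0, "wz": 0, "gripper": 1},
    {"tx": 0.003, "ty": 0.127, "tz": -0.33, "wx": 0, "wy": 0, "wz": 0, "gripper": 1},
    {"tx": 0.003, "ty": 0.127, "tz": -0.36, "wx": 0, "wy": 0, "wz": 0, "gripper": 1},
    {"tx": 0.003, "ty": 0.127, "tz": -0.36, "wx": 0, "wy": 0, "wz": 0, "gripper": 1},
    {"tx": 0.003, "ty": 0.127, "tz": -0.36, "wx": 0, "wy": 0, "wz": 0, "gripper": 0.5},
    {"tx": 0.003, "ty": 0.127, "tz": -0.36, "wx": 0, "wy": 0, "wz": 0, "gripper": 0.5},
    {"tx": 0.003, "ty": 0.127, "tz": -0.36, "wx": 0, "wy": 0, "wz": 0, "gripper": 0.5},
    {"tx": 0.003, "ty": 0.127, "tz": -0.36, "wx": 0, "wy": 0, "wz": 0, "gripper": 0.5},
  ],
)

```text
time_s: 8.12
tcp_pos: [529.0, 138.7, 68.0]
tcp_rot: [3.14, -0.0, 1.895]
contact_force: [-2.0, -1.0, 6.8]
opening: 0.608
finger_force: 61.5
```

Run:
```python
from h import *
s=ctrl.sense();print(s)
```

```text
{'time_s': 8.125, 'q': array([-0.55509856,  0.52339525,  0.27712862,  1.96270865, -0.21871174,
        0.68267947,  0.18149548]), 'qd': array([-4.02088551e-04,  1.38555705e-04,  6.14361903e-04, -2.59044451e-04,
        9.11206094e-05,  1.37549734e-03,  4.49028597e-04]), 'tau': array([-1.48064168e-01, -5.87700856e+01,  4.69663829e+00, -2.09555787e+01,
       -1.20980660e-01, -6.04541861e-01, -2.09146121e-02]), 'tcp_pos': array([528.99201199, 138.7373976 ,  67.98833777]), 'tcp_rot': array([ 3.14034695e+00, -1.20750579e-04,  1.89523070e+00]), 'contact_force': array([-1.99507225, -0.98567524,  6.77154115]), 'moment': array([-0.17782628,  0.32643657,  0.06009774]), 'finger_force': 61.52272157371044, 'opening': 0.6083477171779111}
```

>>> move_arm(
  series=[
    {"tx": 0, "ty": 0, "tz": -0.005, "wx": 0, "wy": 0, "wz": -0.04, "gripper": 0.5},
    {"tx": 0, "ty": 0, "tz": -0.007, "wx": 0, "wy": 0, "wz": -0.08, "gripper": 0.5},
    {"tx": 0, "ty": 0, "tz": -0.007, "wx": 0, "wy": 0, "wz": -0.11, "gripper": 0.5},
    {"tx": 0, "ty": 0, "tz": -0.007, "wx": 0, "wy": 0, "wz": -0.12, "gripper": 0.5},
    {"tx": 0, "ty": 0, "tz": -0.007, "wx": 0, "wy": 0, "wz": -0.13, "gripper": 0.5},
  ],
)

```text
time_s: 8.75
tcp_pos: [529.2, 138.3, 65.9]
tcp_rot: [3.14, -0.0, 1.485]
contact_force: [-0.5, -2.2, 5.2]
opening: 0.612
finger_force: 61.9
```

>>> move_arm(
  series=[
    {"tx": 0, "ty": 0, "tz": 0, "wx": 0, "wy": 0, "wz": -0.01, "gripper": 0.5},
    {"tx": 0, "ty": 0, "tz": 0, "wx": 0, "wy": 0, "wz": -0.02, "gripper": 0.5},
    {"tx": 0, "ty": 0, "tz": 0, "wx": 0, "wy": 0, "wz": -0.03, "gripper": 0.5},
  ],
)

```text
time_s: 9.12
tcp_pos: [528.9, 138.9, 65.3]
tcp_rot: [3.141, -0.0, 1.391]
contact_force: [0.5, -0.3, 3.8]
opening: 0.609
finger_force: 61.8
```

>>> move_arm(
  series=[
    {"tx": 0, "ty": 0, "tz": 0, "wx": 0, "wy": 0, "wz": -0.01, "gripper": 0.5},
    {"tx": 0, "ty": 0, "tz": 0, "wx": 0, "wy": 0, "wz": -0.02, "gripper": 0.5},
    {"tx": 0, "ty": 0, "tz": 0, "wx": 0, "wy": 0, "wz": -0.03, "gripper": 0.5},
  ],
)

```text
time_s: 9.5
tcp_pos: [528.4, 138.5, 65.0]
tcp_rot: [-3.141, 0.0, 1.296]
contact_force: [-0.3, -1.9, 5.5]
opening: 0.609
finger_force: 62.0
```

>>> move_arm(
  series=[
    {"tx": 0, "ty": 0, "tz": -0.005, "wx": 0, "wy": 0, "wz": 0, "gripper": 0.5},
    {"tx": 0, "ty": 0, "tz": -0.01, "wx": 0, "wy": 0, "wz": 0, "gripper": 0.5},
    {"tx": 0, "ty": 0, "tz": -0.01, "wx": 0, "wy": 0, "wz": 0, "gripper": 0.5},
  ],
)

```text
time_s: 9.88
tcp_pos: [528.4, 138.4, 62.0]
tcp_rot: [-3.141, 0.0, 1.297]
contact_force: [-0.7, -1.8, 4.5]
opening: 0.608
finger_force: 61.8
```

Run:
```python
from h import *
s=ctrl.sense();print(s['moment'],s['contact_force'],s['tcp_pos'])
a=save('scene','s2.png');b=save('side','d2.png')
o=load('s1.png');p=load('d1.png')
def cr(d,u,v,w=40,h=30): return cv2.resize(d['color'][v-h:v+h,u-w:u+w,::-1],(400,300),interpolation=cv2.INTER_CUBIC)
cv2.imwrite('pics/m2.png',np.vstack([np.hstack([cr(o,328,165),cr(a,328,165)]),np.hstack([cr(p,297,175),cr(b,297,175)])]))
```

```text
[-0.27924539  0.0004602   0.04391441] [-0.74844299 -1.81098195  4.508069  ] [528.39783839 138.39402159  61.95390852]
```

View pics/m2.png

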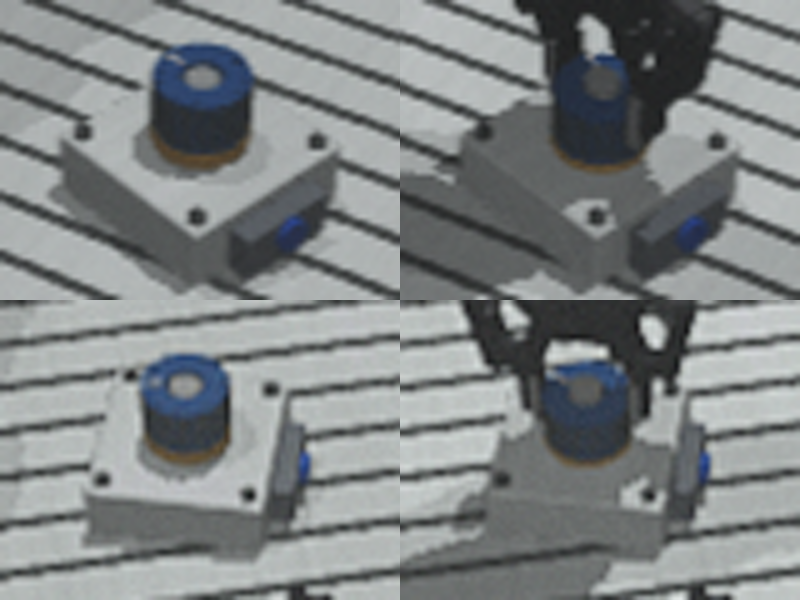

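The right-hand crops show the collar clearly lower: its top edge has moved from about row 45 to 55, and the brass ring is thinner. The keyway is over the pin, so I'll push home.

>>> move_arm(
  series=[
    {"tx": 0, "ty": 0, "tz": -0.007, "wx": 0, "wy": 0, "wz": 0, "gripper": 0.5},
    {"tx": 0, "ty": 0, "tz": -0.014, "wx": 0, "wy": 0, "wz": 0, "gripper": 0.5},
    {"tx": 0, "ty": 0, "tz": -0.018, "wx": 0, "wy": 0, "wz": 0, "gripper": 0.5},
    {"tx": 0, "ty": 0, "tz": -0.018, "wx": 0, "wy": 0, "wz": 0, "gripper": 0.5},
  ],
)

```text
time_s: 10.48
tcp_pos: [528.6, 138.6, 59.6]
tcp_rot: [-3.141, -0.002, 1.297]
contact_force: [-14.0, -3.3, 48.6]
opening: 0.615
finger_force: 66.3
```

>>> move_arm(
  series=[
    {"tx": 0, "ty": 0, "tz": 0.005, "wx": 0, "wy": 0, "wz": 0, "gripper": 0.5},
    {"tx": 0, "ty": 0, "tz": 0.005, "wx": 0, "wy": 0, "wz": 0, "gripper": 0.5},
    {"tx": 0, "ty": 0, "tz": 0.005, "wx": 0, "wy": 0, "wz": 0, "gripper": 0.5},
    {"tx": 0, "ty": 0, "tz": 0.005, "wx": 0, "wy": 0, "wz": 0, "gripper": 0.5},
  ],
)

```text
time_s: 10.98
tcp_pos: [528.6, 138.5, 59.9]
tcp_rot: [-3.141, -0.001, 1.297]
contact_force: [-9.1, -3.0, 32.0]
opening: 0.611
finger_force: 64.2
```

Run:
```python
from h import *
s=ctrl.sense();print(s['moment'],s['contact_force'],s['tcp_pos'])
a=save('scene','s3.png');b=save('side','d3.png')
o=load('s1.png');p=load('d1.png')
def cr(d,u,v,w=40,h=30): return cv2.resize(d['color'][v-h:v+h,u-w:u+w,::-1],(400,300),interpolation=cv2.INTER_CUBIC)
cv2.imwrite('pics/m3.png',np.vstack([np.hstack([cr(a,262,245),cr(a,328,165)]),np.hstack([cr(load('d2.png'),297,175),cr(b,297,175)])]))
# expected left-silhouette shift of collar top centre rows
for h in(86,77): print(proj(a,(528,138.2,h)),proj(b,(528,138.2,h)))
```

```text
[-0.64154294  1.84397627 -0.00487896] [-9.07329642 -2.95032202 32.04766861] [528.55335062 138.46713288  59.89318419]
[327.64635328 149.28413901] [293.74473694 161.06314733]
[327.53470174 151.90140537] [293.89467529 163.17019894]
```

View pics/m3.png

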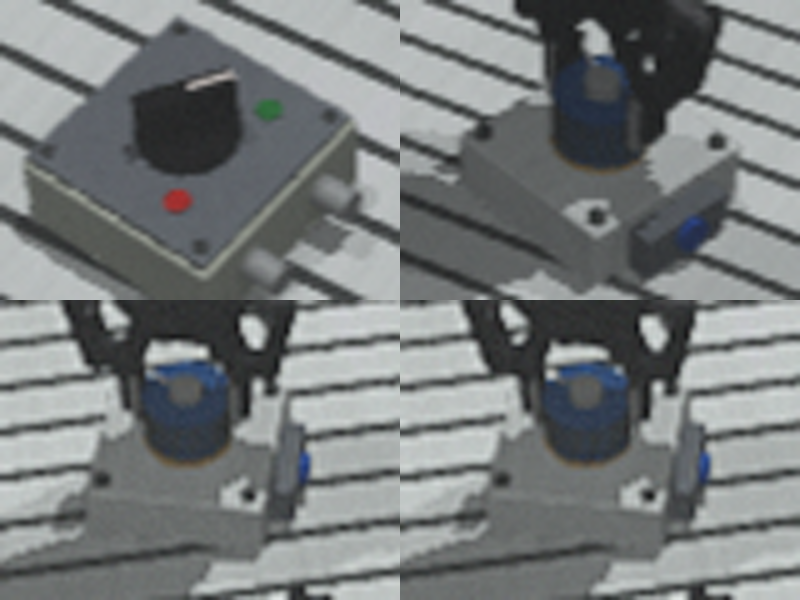

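The collar's top edge has dropped about 13 montage pixels (2.6 image pixels), which matches 9 mm. The arm is against a hard stop at 32 N and the pointer is still at green.

```bash
python3 -c "
from h import *
print(hand_in())"
```

```text
the job is handed in; nothing more can be done
None
```

The selector is clicked in at green and the collar is pushed home over the pin, held down with about 32 N. I handed the job in at about 11 s of the 51 s allowed; the hand-in call gave no verdict.

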